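Run the curtain gliders round the bent track to the stop

ROBOT

A 6-joint arm with a two-finger parallel gripper is mounted at the origin on the work surface. World frame = base frame: x ahead of the robot, y to its left, z up, the work surface at z = 0. Lengths are in m, angles in rad, forces in N, time in s.
With the tool pointing down it reaches from about 0.35 to 0.725 m from the base axis. Payload 4.3 kg.
Tool frame: the origin (TCP) lies between the finger pads; the fingertips stand 17 mm ahead of it and the grasp point (between the pads) lies 2 mm behind it; x points along the fingers, z is the direction in which the jaws open and shut, and the axes are right-handed (so a half turn about x gives the same grasp; the last joint's range is limited). The gripper opens to 85 mm and grips with 20 to 120 N. Pads are 22 mm wide; open, the fingers measure 114 mm over their backs; the gripper's body (76 mm by 85 mm) begins 54 mm behind the grasp point. The pads swing forward as they close: fully open they stand 13 mm farther back than shut.
Start: joints at [-1.281, 0.377, 0.081, 1.274, 0, 1.46], TCP at [0.224, -0.53, 0.248] pointing down, gripper open.
Joint ranges: [-2.72, 2.72], [-0.84, 1.66], [-1.02, 1.22], [-1.77, 2.12], [-1.37, 1.28], [-3.14, 3.14]. Speed limits (rad/s): [2.57, 2.57, 3.14, 3.14, 3.14, 3.14].

INTERFACE

Orientations are given as a unit quaternion [x, y, z, w].
In Python, from workcell import robot gives the robot as it stands.
- The arm moves only by the tool move_arm, never from a script. Its argument "series" is a list of rows, each a list of 5 numbers: the shift along the tool's x, y, z in m, then the turn about the tool's x in degrees, then the closure, from -1 (fully open) to 1 (shut). In form: [[x, y, z, turn, gripper], ...]. A call has exactly 8 rows; each row shifts and turns the pose as measured when the row begins, along the tool's axes as they then stand; what a row does not reach is not made up. A row lasts 1/8 s, in which the tool goes at most 62.5 mm and 10.7 degrees, less where a joint would pass 70% of its speed; a pose out of reach is approached as far as the arm can. A call with a gripper value outside its range is refused whole. The fingers move at their own pace and stop on an object; "force" is the grip in N (left out, the last holds). Time passes only in rows, so rows that do not move let the fingers close, or fill a call up. It gives the time, the measured TCP pose, the force and the opening at its end, in the units of the state.
- robot.sense(): the state, without advancing time (a new reading comes with each control period).
- robot.get_image(name): name is "side" or "top" or "wrist"; returns a dict with "color" (384x512x3 uint8, red, green, blue), "z_map" (384x512 float32, m along the optical axis (not along the pixel's ray), 0 where there is no reading), "fx", "fy", "cx", "cy" (pixels), "R" (3x3) and "t" (3): a world point X has camera coordinates R X + t; the wrist camera has in their place "T_tool_cam" (4x4, takes a point from camera to tool coordinates, whose origin is the TCP and whose axes are the tool frame's). Camera axes: x right, y down, z forward; pixel columns grow to the right and rows downward; lengths in m; the calibration is good to about 2 mm. A picture is of the moment at which its call begins: read the wrist's pose just before it.
- robot.hand_in(): hands the job in, once; it reports no verdict.
The state is a dict: "time_s": time; "q": joint angles; "qd": joint speeds; "tau": joint torques, N m; "tcp_pos": TCP position; "eef_rot": TCP orientation; "force": force on the tool from outside, world axes, zero at the start; "moment": the same for the moment, N m; "width": opening from 0.0 (shut) to 1.0 (fully open).
Only numpy, scipy, OpenCV 4.12 (cv2) and the standard library are available. Lean on these libraries where they do the work, as an engineer would, in place of code of your own. Each camera call takes 0.05 s, during which the arm holds its last target.

TASK

Four gliders are scattered along the bent curtain track on the board. Without pinching or lifting anything, run your fingertips along the slot, round the bend, and lightly push all the gliders along the track until the four stand closed up in one row against the end stop, the end with the thumbscrew. Do not bear down hard on the track or jam the gliders hard against the stop, leave the spool, jar, screwdriver and shears where they are, and finish clear of everything.

Things in the scene. Friction and masses are not known exactly. Their poses are not given: they have to be found in the camera images.
- track: Fixed bent dark metal curtain track, 31 mm wide, slot up, on a plywood board (170 mm in x, 460 in y, 14 thick). Origin: centre of the board's underside, on the table. Lips' top 25.5 mm above the table. The slot (10 mm wide) follows a bow symmetrical about x: a 60 degree bend of radius 150 mm about the point x -107.5, y 0, then a straight tangent leg of 130 mm at each end (see the points).
- bend_mid (a point): Middle of the bend, on the slot's centre line at lip height: x 42.5, y 0 mm in the track's frame; the bow bulges towards the track's +x.
- leg_left (a point): Where the bend meets the straight leg on the track's +y side, slot centre line, lip height: x 22.4, y 75 mm in the track's frame. From here the leg runs straight to end_left.
- leg_right (a point): The same on the -y side: x 22.4, y -75 mm. From here the leg runs straight to end_right.
- end_left (a point): End of the track on its +y side, slot centre line, lip height: x -42.6, y 187.6 mm in the track's frame.
- end_right (a point): End of the track on its -y side, slot centre line, lip height: x -42.6, y -187.6 mm in the track's frame.
- stop: Fixed end stop in one end of the track (either end, from start to start), 12 mm in from it: a knurled steel thumbscrew head, 22 mm across, its top 16 mm above the lips, over a 16 mm disc in the channel. Origin: on its upright axis, at the channel floor 14 mm above the table. A glider that touches it has its centre 22 mm from this axis.
- plug: Fixed plain grey plug in the other end of the track, 12 mm in from it, level with the lips, a 16 mm disc. Origin: centre of its underside, 14 mm above the table.
- glider_a: Loose white nylon glider, about 20 g, caught in the track: two-roller head 28 mm long, 24 wide, under the lips; a thin stem; over the slot a round upright knob 11 mm across from 1.5 to 17.5 mm above the lips (sides straight from 7 to 12). Origin: underside centre, 14 mm above the table; y along the track. Slides at under 1 N. Closed up, centres lie 22, 50, 78, 106 mm from the stop's axis.
- glider_b: Another glider, equal to glider_a. Gliders cannot pass one another; pushing one pushes those ahead of it.
- glider_c: Another glider, equal to glider_a. Gliders cannot pass one another; pushing one pushes those ahead of it.
- glider_d: Another glider, equal to glider_a. Gliders cannot pass one another; pushing one pushes those ahead of it.
- spool: A wooden thread spool, 32 mm across and 44 mm tall, standing on the board in the hollow of the bend; origin: centre of its underside. Leave it alone.
- jar: A closed glass jar, 56 mm across and 65 mm tall, on the table beyond the board; origin: centre of its underside. Leave it alone.
- screwdriver: A screwdriver 170 mm long lying on the table on the near side of the board; origin: centre of its underside. Leave it alone.
- shears: Tailor's shears, about 215 mm long and 9 mm high, lying flat on the table on the far side of the board; origin: underside, near the pivot. Leave them alone.

How it is judged:
At the end, for the whole second after the job is handed in: All four gliders are in the track, at rest, with their centres no more than 118 mm from the stop's axis (closed up they need 106 mm, so 12 mm of slack in all is allowed) (horizontal distance between each of glider_a, glider_b, glider_c, glider_d and stop below 0.118 m and z of each of glider_a, glider_b, glider_c, glider_d in the frame of track below 0.018 m and linear speed of each of glider_a, glider_b, glider_c, glider_d below 0.02 m/s); the robot touches nothing.
It fails at once if a glider is pinched or jammed (more than 30 N from the fingers) (contact force between the fingers and glider_a above 30 N or contact force between the fingers and glider_b above 30 N or contact force between the fingers and glider_c above 30 N or contact force between the fingers and glider_d above 30 N).
It fails at once if a glider is lifted (more than 5 mm) or pulled out of the track (z of any of glider_a, glider_b, glider_c, glider_d in the frame of track above 0.019 m).
It fails at once if the fingers or arm bear down on the track (more than 25 N) (contact force between any of the fingers, the arm and track above 25 N).
It fails at once if a bystander is moved by more than 15 mm (distance of any of spool, jar, screwdriver, shears from where it was at the start of the episode above 0.015 m).
It also fails if it takes over 42 s, if anything falls off the work surface, if the arm or the gripper's body presses on something with over 40 N, if the wrist force passes 120 N, or if a joint passes its speed limit or range.

## Working session

There is one attempt and no reset: what is moved stays moved. The work goes in short steps, Python scripts to look and compute and a tool call to move; the robot and the scene stay as the last step left them, time stands still between calls to the robot, and variables do not carry over. Pictures are saved under pics/ and viewed, and the job is handed in when it is done.

Besides the shell and the picture viewer there is one more tool, called as name(argument=value, ...) on one line, values as JSON. move_arm: Moves the arm, as the interface text tells. Its arguments: {"type":"object","properties":{"series":{"type":"array"},"force":{"type":"number"}},"required":["series"]}

```bash
mkdir -p pics; ls; cat > h.py <<'E'
from workcell import robot
import numpy as np, cv2
def snap(n,f):
    im=robot.get_image(n); cv2.imwrite(f'pics/{f}.png',im['color'][:,:,::-1]); np.savez(f'pics/{f}.npz',**im); return im
E
python3 - <<'E'
from h import *
print(robot.sense())
for n in ['top','side']:
    im=snap(n,n+'0'); print(n,im['R'],im['t'],im['fx'],im['cx'],im['cy'])
E
```

```text
pics
{'time_s': 0.0, 'q': array([-1.28127853e+00,  3.78085957e-01,  7.96716154e-02,  1.27438854e+00,
       -3.94050884e-05,  1.46052733e+00]), 'qd': array([-0.00048632,  0.00015807,  0.00122208, -0.0011336 , -0.00054804,
        0.00026104]), 'tau': array([ 1.17803802e-04, -4.63608098e+01,  2.69872391e+01,  2.09819939e-02,
       -1.07267406e-04, -1.28514083e-05]), 'tcp_pos': array([ 0.22364237, -0.52907719,  0.24736546]), 'eef_rot': array([ 0.39120527,  0.58987947, -0.39031721,  0.58877256]), 'force': array([ 0.28126089, -0.08425423,  0.12756876]), 'moment': array([0.02172718, 0.00559308, 0.00368271]), 'width': 0.9972953518046797}
top [[-0.0013439  -0.99977097 -0.02135871]
 [-0.9952431   0.00341783 -0.09736265]
 [ 0.09741335  0.02112626 -0.99501976]] [0.03774853 0.60376621 0.77344895] 474.4184135684268 256.09685449276117 195.19108619569673
side [[-0.97648914 -0.21446602 -0.02175497]
 [-0.08594617  0.47988936 -0.87310908]
 [ 0.1976922  -0.85071178 -0.48703928]] [0.57579745 0.09823848 0.81354233] 470.3475722062517 263.430463193276 200.4786482489433
```

View pics/top0.png

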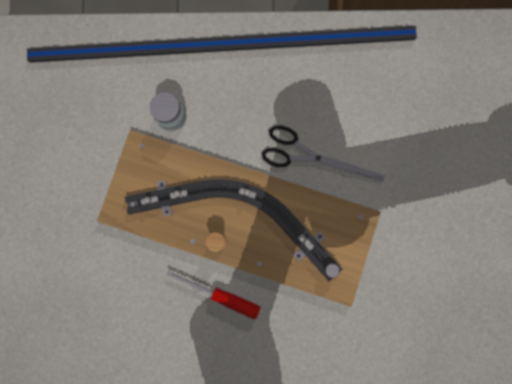

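View pics/side0.png

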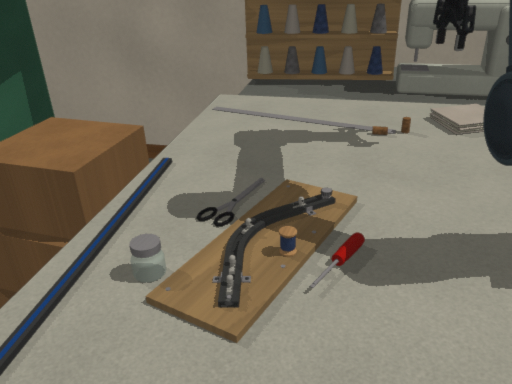

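```bash
cat >> h.py <<'E'
def deproj(im,uv,z):
    R,t=np.array(im['R']),np.array(im['t'])
    uv=np.atleast_2d(uv).astype(float)
    d=np.c_[(uv[:,0]-im['cx'])/im['fx'],(uv[:,1]-im['cy'])/im['fy'],np.ones(len(uv))]@R
    c=-R.T@t
    return c+d*((z-c[2])/d[:,2])[:,None]
def proj(im,X):
    p=np.atleast_2d(X)@np.array(im['R']).T+im['t']; return np.c_[p[:,0]/p[:,2]*im['fx']+im['cx'],p[:,1]/p[:,2]*im['fy']+im['cy']]
# arc-length along the slot, s=0 at bend_mid, + to +y(left)
def curve(s):
    s=np.atleast_1d(s).astype(float); L=.15*np.pi/6; th=np.clip(s/.15,-np.pi/6,np.pi/6)
    e=s-th*.15
    x=-.1075+.15*np.cos(th)-e*np.sin(th); y=.15*np.sin(th)+e*np.cos(th)
    return np.c_[x,y],np.c_[-np.sin(th),np.cos(th)]
def toworld(T,xy):
    c,s=np.cos(T[2]),np.sin(T[2]); return np.atleast_2d(xy)@np.array([[c,s],[-s,c]])+T[:2]
E
python3 - <<'E'
from h import *
from scipy.optimize import minimize
im=dict(np.load('pics/top0.npz'))
c=deproj(im,[(131,129),(380,210),(352,305),(98,222)],.014); print(c.round(4))
ctr=c.mean(0); d=c[0]-c[1]+c[3]-c[2]; a=np.arctan2(d[1],d[0])-np.pi/2
print(ctr,np.degrees(a),np.linalg.norm(d)/2, np.linalg.norm(c[0]-c[3]))
T0=np.array([ctr[0],ctr[1],a])
col=im['color'].astype(int)
g=col.sum(2)/3
sat=col.max(2)-col.min(2)
# score: dark & unsaturated inside band, wood outside
m=((sat<30)).astype(np.float32)
poly=np.zeros(m.shape,np.uint8); cv2.fillPoly(poly,[np.array([(131,129),(380,210),(352,305),(98,222)])],1)
m=cv2.GaussianBlur(m,(0,0),0.8)
cv2.imwrite('pics/mask.png',m*255)
ss=np.linspace(-.2085,.2085,150)
P,t=curve(ss); n=np.c_[t[:,1],-t[:,0]]
def cost(T):
    v=0
    for o,w in [(-.013,1),(-.006,1),(0,1),(.006,1),(.013,1),(-.018,-1.25),(-.022,-1.25),(.018,-1.25),(.022,-1.25)]:
        X=toworld(T,P+o*n); uv=proj(im,np.c_[X,np.full(len(X),.0255 if w>0 else .02)]).astype(np.float32)
        v-=w*cv2.remap(m,uv[:,0].copy(),uv[:,1].copy(),cv2.INTER_LINEAR).mean()
    # ends
    for e in (-1,1):
        for q,w in((.204,1),(.2135,-1)):
            pp,tt=curve(e*q);nn=np.c_[tt[:,1],-tt[:,0]]
            X=toworld(T,pp+np.linspace(-.01,.01,9)[:,None]*nn);uv=proj(im,np.c_[X,np.full(9,.0255 if w>0 else .02)]).astype(np.float32)
            v-=.5*w*cv2.remap(m,uv[:,0].copy(),uv[:,1].copy(),cv2.INTER_LINEAR).mean()
    return v
best=None
r=minimize(cost,T0,method='Nelder-Mead',options=dict(initial_simplex=T0+np.array([[0,0,0],[.006,0,0],[0,.006,0],[0,0,.03]]),xatol=1e-5,fatol=1e-6))
print(r.x,np.degrees(r.x[2]),r.fun,cost(T0)); T=r.x
np.save('T.npy',T)
big=cv2.resize(im['color'][:,:,::-1][110:320,80:400],None,fx=2.5,fy=2.5,interpolation=cv2.INTER_CUBIC)
def dr(xy,z,colr):
    uv=proj(im,np.c_[toworld(T,xy),np.full(len(xy),z)]); uv=(uv-[80,110]+.5)*2.5-.5
    cv2.polylines(big,[np.round(uv).astype(np.int32)],False,colr,1)
for o in(-.0155,.0155):dr(P+o*n,.0255,(0,255,0))
dr(np.array([[.085,.23],[.085,-.23],[-.085,-.23],[-.085,.23],[.085,.23]]),.014,(255,255,0))
cv2.imwrite('pics/fit.png',big)
print('stop guess',toworld(T,curve(-.1965)[0]), 'meas', deproj(im,(333,270),.0415))
# glider: knobs bright pixels near the slot at knob height
s=np.linspace(-.2085,.2085,2000);W=toworld(T,curve(s)[0])
for uv in[(149,200),(179,194),(248,193),(306,242)]:
    w=deproj(im,uv,.038)[0,:2]; i=np.argmin(np.linalg.norm(W-w,axis=1)); print(uv,w,'s',s[i],np.linalg.norm(W-w,axis=1)[i])
E
```

```text
[[ 0.7233  0.2568  0.014 ]
 [ 0.5792 -0.1755  0.014 ]
 [ 0.4193 -0.1244  0.014 ]
 [ 0.5598  0.3102  0.014 ]]
[0.57039116 0.06678587 0.014     ] -18.167811259855423 0.4562187457403361 0.17202340447668982
[ 0.56971617  0.06781532 -0.32388953] -18.557503158786858 -5.177886009216309 -4.9254904
stop guess [[ 0.47866051 -0.08848926]] meas [[ 0.47918637 -0.08974404  0.0415    ]]
(149, 200) [0.5955478  0.21637991] s 0.16531890945472735 0.0021115903949711847
(179, 194) [0.60551751 0.16586339] s 0.11379364682341167 0.002361311479993793
(248, 193) [0.6067982  0.04971463] s -0.005319409704852424 0.0014916231564947387
(306, 242) [ 0.52487413 -0.04643451] s -0.13402826413206603 0.0009378026373276891[ WARN:0@0.406] global loadsave.cpp:1063 imwrite_ Unsupported depth image for selected encoder is fallbacked to CV_8U.
```

View pics/fit.png

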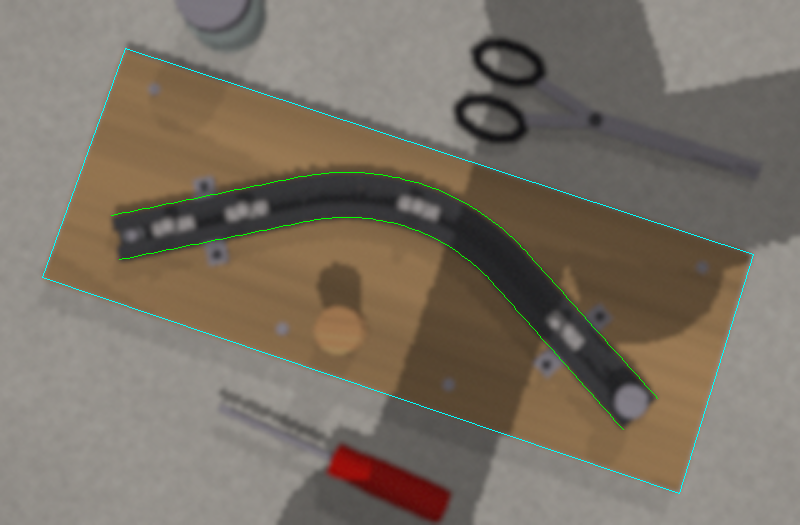

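```bash
cat >> h.py <<'E'
from scipy.spatial.transform import Rotation as Ro
def rep():
    s=robot.sense(); R=Ro.from_quat(s['eef_rot']).as_matrix(); print('t',round(s['time_s'],3),'p',s['tcp_pos'].round(4),'q',s['q'].round(3),'F',s['force'].round(2),'w',round(s['width'],3))
    for k in range(3): print('xyz'[k],R[:,k].round(3),'az',round(float(np.degrees(np.arctan2(R[1,k],R[0,k]))),1))
    return s,R
E
python3 - <<'E'
from h import *
rep(); T=np.load('T.npy')
for s in(.2,.19,.165,.12,.08,.04,0,-.04,-.08,-.09,-.1):
    p,t=curve(s); w=toworld(T,p)[0]; c,sn=np.cos(T[2]),np.sin(T[2]); d=-(t@np.array([[c,sn],[-sn,c]]))[0]
    print(s,w.round(4),'push az',np.degrees(np.arctan2(d[1],d[0])).round(1))
E
```

```text
t 0.1 p [ 0.2237 -0.5291  0.2474] q [-1.281  0.378  0.08   1.274 -0.     1.461] F [ 0.8  -0.49  0.92] w 0.998
x [-0.001  0.002 -1.   ] az 107.7
y [0.921 0.389 0.   ] az 22.9
z [ 0.389 -0.921 -0.002] az -67.1
0.2 [0.5907 0.2508] push az -78.6
0.19 [0.5927 0.241 ] push az -78.6
0.165 [0.5977 0.2165] push az -78.6
0.12 [0.6066 0.1724] push az -78.6
0.08 [0.6145 0.1332] push az -78.6
0.04 [0.6176 0.0934] push az -93.3
0 [0.61   0.0543] push az -108.6
-0.04 [0.5924 0.0185] push az -123.8
-0.08 [ 0.566  -0.0114] push az -138.6
-0.09 [ 0.5585 -0.018 ] push az -138.6
-0.1 [ 0.551  -0.0246] push az -138.6
```

move_arm(series=[[0,0.03,-0.027,0,1],[0,0.04,-0.0357,0,1],[0,0.04,-0.0357,0,1],[0,0.04,-0.0357,0,1],[0,0.04,-0.0357,0,1],[0,0.04,-0.0357,0,1],[0,0.04,-0.0357,0,1],[0,0.04,-0.0357,0,1]], force=20)

```text
time_s: 1.1
tcp_pos: [0.4045, -0.1445, 0.2447]
eef_rot: [0.395, 0.589, -0.392, 0.586]
force: [0.6, 0.0, 0.3]
width: -0.0
```

move_arm(series=[[0,0.04,-0.0357,0,1],[0,0.04,-0.0357,0,1],[0,0.04,-0.0357,0,1],[0,0.04,-0.0357,0,1],[0,0.04,-0.0357,0,1],[0,0.04,-0.0357,0,1],[0,0.04,-0.0357,0,1],[0,0.03,-0.027,0,1]])

```text
time_s: 2.1
tcp_pos: [0.5876, 0.2442, 0.2429]
eef_rot: [0.393, 0.591, -0.393, 0.585]
force: [-0.4, 0.1, 0.3]
width: -0.001
```

move_arm(series=[[0,0,0,-9,1],[0,0,0,-10,1],[0,0,0,-10,1],[0,0,0,-10,1],[0,0,0,-10,1],[0,0,0,-10,1],[0,0,0,-10,1],[0,0,0,-9,1]])

```text
time_s: 3.1
tcp_pos: [0.5854, 0.2477, 0.2356]
eef_rot: [-0.082, 0.708, 0.084, 0.696]
force: [-0.6, 0.1, 0.4]
width: -0.0
```

```bash
python3 - <<'E'
from h import *
s,R=rep(); im=snap('wrist','w1'); print(im['T_tool_cam'],im['fx'],im['cx'])
np.savez('w1pose.npz',p=s['tcp_pos'],R=R)
snap('side','s1')
E
```

```text
t 3.1 p [0.5854 0.2477 0.2356] q [0.298 0.526 0.279 1.341 0.006 1.634] F [-0.61  0.06  0.35] w -0.0
x [-0.018  0.001 -1.   ] az 177.5
y [-0.233  0.973  0.005] az 103.5
z [ 0.972  0.233 -0.017] az 13.5
[[-9.96942553e-04 -2.85195216e-01  9.58468933e-01 -1.25292380e-01]
 [-7.10915495e-04 -9.58468965e-01 -2.85195965e-01  7.20413297e-02]
 [ 9.99999250e-01 -9.65714409e-04  7.52788798e-04  4.11234597e-04]
 [ 0.00000000e+00  0.00000000e+00  0.00000000e+00  1.00000000e+00]] 289.70138378852596 257.5113616861477
```

View pics/w1.png

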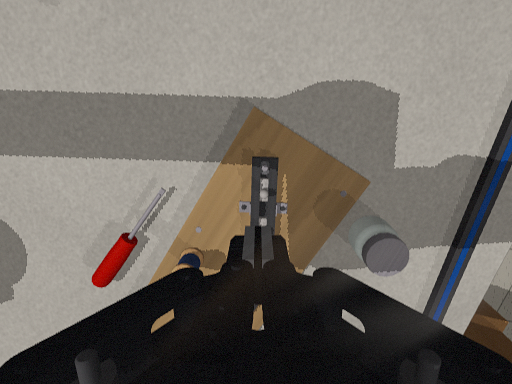

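View pics/s1.png

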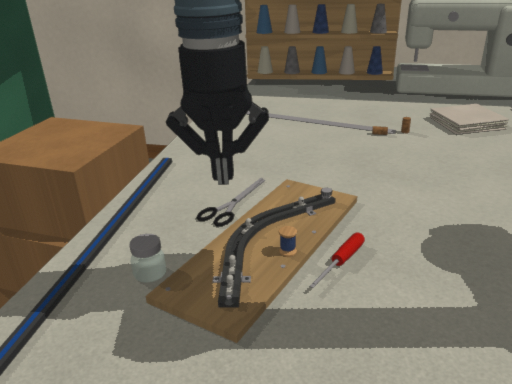

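```bash
python3 - <<'E'
from h import *
im=dict(np.load('pics/w1.npz')); P=np.load('w1pose.npz'); T=np.load('T.npy')
Z=im['z_map']; v,u=np.mgrid[:384,:512]
C=np.stack([(u-im['cx'])/im['fx']*Z,(v-im['cy'])/im['fy']*Z,Z],-1); M=im['T_tool_cam']
tool=C@M[:3,:3].T+M[:3,3]; W=tool@P['R'].T+P['p']
np.save('W1.npy',W)
f=(Z>0)&(tool[...,0]<.05)&(abs(tool[...,2])<.03)&(tool[...,0]>-.04)
for lo in np.arange(-.04,.025,.005):
    m=f&(tool[...,0]>lo)&(tool[...,0]<=lo+.005)
    if m.sum():print(lo.round(3),m.sum(),'y',tool[m][:,1].min().round(4),tool[m][:,1].max().round(4),'z',tool[m][:,2].min().round(4),tool[m][:,2].max().round(4))
print('max x',tool[f][:,0].max())
# gliders: points in height 0.034..0.05 near track
s=np.linspace(-.215,.215,1500);K=toworld(T,curve(s)[0])
m=(W[...,2]>.03)&(W[...,2]<.06)&(tool[...,0]>.1)
pts=W[m]; d=np.linalg.norm(pts[:,None,:2]-K[None],axis=2); i=d.argmin(1); ok=d.min(1)<.012
ss=s[i][ok]; h=np.histogram(ss,bins=np.arange(-.215,.22,.004)); 
for a,b in zip(h[0],h[1]): 
    if a: q=(ss>=b)&(ss<b+.004); print(b.round(3),a,pts[ok][q][:,2].max().round(4))
# lips
m=(W[...,2]>.015)&(W[...,2]<.035)&(tool[...,0]>.1)
print(np.histogram(W[m][:,2],bins=np.arange(.015,.035,.002)))
m=(abs(W[...,2])<.02)&(tool[...,0]>.1);print(np.histogram(W[m][:,2],bins=np.arange(-.02,.02,.002)))
c=cv2.resize(im['color'][150:280,200:340,::-1],None,fx=5,fy=4.5,interpolation=cv2.INTER_CUBIC);cv2.imwrite('pics/w1c.png',c)
E
```

```text
-0.04 2712 y -0.0093 0.0139 z -0.03 0.03
-0.035 1406 y -0.0123 0.0139 z -0.03 0.03
-0.03 956 y -0.0126 0.0139 z -0.03 0.0297
-0.025 417 y -0.0112 0.0128 z -0.0208 0.0198
-0.02 361 y -0.0119 0.0112 z -0.0061 0.0071
-0.015 286 y 0.0059 0.0113 z -0.0131 0.0142
-0.01 320 y 0.006 0.0115 z -0.0131 0.0142
-0.005 283 y 0.0059 0.0114 z -0.0132 0.0141
-0.0 258 y 0.0059 0.0114 z -0.013 0.0141
0.005 209 y 0.0059 0.0112 z -0.0128 0.0138
0.01 71 y 0.0062 0.0111 z -0.0105 0.0121
max x 0.013415113775354343
0.161 2 0.0406
0.165 28 0.0438
0.169 38 0.0444
0.173 12 0.0404
(array([ 724,  245,  299,  466, 1060,  771,   59,   59,   64,   91]), array([0.015, 0.017, 0.019, 0.021, 0.023, 0.025, 0.027, 0.029, 0.031,
       0.033, 0.035]))
(array([    0,     0,     0,     0,     0,     0,     0,     0,  3525,
       86863, 32180,   396,   297,   319,   388,  2916, 12204,  4456,
         270]), array([-2.00000000e-02, -1.80000000e-02, -1.60000000e-02, -1.40000000e-02,
       -1.20000000e-02, -1.00000000e-02, -8.00000000e-03, -6.00000000e-03,
       -4.00000000e-03, -2.00000000e-03, -1.73472348e-17,  2.00000000e-03,
        4.00000000e-03,  6.00000000e-03,  8.00000000e-03,  1.00000000e-02,
        1.20000000e-02,  1.40000000e-02,  1.60000000e-02,  1.80000000e-02]))
```

View pics/w1c.png

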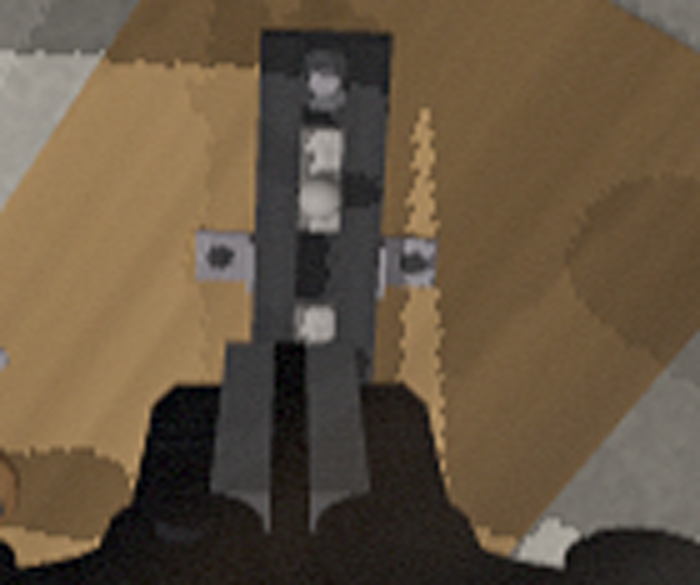

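```bash
python3 - <<'E'
from h import *
im=dict(np.load('pics/w1.npz')); Z=im['z_map']; v,u=np.mgrid[:384,:512]
C=np.stack([(u-im['cx'])/im['fx']*Z,(v-im['cy'])/im['fy']*Z,Z],-1); M=im['T_tool_cam']
t=C@M[:3,:3].T+M[:3,3]
for r in (226,228,232,240): print(r,[tuple((t[r,c]*1000).round(1)) for c in range(244,278,3)])
W=np.load('W1.npy'); T=np.load('T.npy')
m=(W[...,2]>.036)&(W[...,2]<.06)&(t[...,0]>.1)
p=W[m]; s=np.linspace(.1,.215,1500);K=toworld(T,curve(s)[0]);d=np.linalg.norm(p[:,None,:2]-K,axis=2); k=d.min(1)<.015
print(p[k].mean(0),p[k].min(0),p[k].max(0),s[d[k].argmin(1)].mean(), 'lateral',d[k].min(1).max())
E
```

```text
226 [(np.float64(221.3), np.float64(-82.7), np.float64(-16.9)), (np.float64(12.3), np.float64(10.6), np.float64(-4.9)), (np.float64(11.6), np.float64(10.9), np.float64(-3.3)), (np.float64(12.2), np.float64(10.6), np.float64(-1.8)), (np.float64(13.2), np.float64(10.2), np.float64(-0.3)), (np.float64(13.0), np.float64(10.3), np.float64(1.3)), (np.float64(12.6), np.float64(10.5), np.float64(2.8)), (np.float64(12.0), np.float64(10.7), np.float64(4.4)), (np.float64(12.5), np.float64(10.5), np.float64(5.9)), (np.float64(211.0), np.float64(-78.1), np.float64(17.6)), (np.float64(208.7), np.float64(-77.1), np.float64(21.3)), (np.float64(222.0), np.float64(-83.1), np.float64(26.0))]
228 [(np.float64(222.9), np.float64(-86.3), np.float64(-17.0)), (np.float64(10.2), np.float64(10.4), np.float64(-4.8)), (np.float64(9.0), np.float64(11.0), np.float64(-3.3)), (np.float64(9.1), np.float64(10.9), np.float64(-1.8)), (np.float64(10.3), np.float64(10.4), np.float64(-0.3)), (np.float64(9.1), np.float64(10.9), np.float64(1.3)), (np.float64(10.6), np.float64(10.3), np.float64(2.8)), (np.float64(9.7), np.fl
[... 1054 characters left out ...]
.float64(-3.6), np.float64(10.6), np.float64(-3.0)), (np.float64(-3.9), np.float64(10.8), np.float64(-1.6)), (np.float64(-4.2), np.float64(10.9), np.float64(-0.2)), (np.float64(-2.8), np.float64(10.3), np.float64(1.2)), (np.float64(-4.1), np.float64(10.9), np.float64(2.6)), (np.float64(-3.7), np.float64(10.7), np.float64(4.0)), (np.float64(-2.7), np.float64(10.2), np.float64(5.4)), (np.float64(-4.7), np.float64(11.2), np.float64(6.7)), (np.float64(4.8), np.float64(6.4), np.float64(8.7)), (np.float64(4.3), np.float64(6.7), np.float64(10.1))]
[0.5961692  0.22079909 0.04040522] [0.59076926 0.21547459 0.03623461] [0.60207462 0.22573864 0.04441935] 0.16948580743970157 lateral 0.005878764663743055
```

move_arm(series=[[0.015,-0.001,0.001,0.5,1],[0.025,-0.001,0.001,0.5,1],[0.025,-0.001,0.0015,0.5,1],[0.025,-0.001,0.0015,0.5,1],[0.025,-0.001,0.001,0,1],[0.025,-0.001,0.001,0,1],[0.015,-0.001,0.001,0,1],[0,0,0,0,1]])

```text
time_s: 4.2
tcp_pos: [0.5884, 0.2408, 0.0674]
eef_rot: [-0.062, 0.713, 0.062, 0.695]
force: [-0.2, 0.3, -0.3]
width: -0.001
```

```bash
cat >> h.py <<'E'
def track():
    s,R=rep(); T=np.load('T.npy'); ss=np.linspace(-.215,.215,8001); K=toworld(T,curve(ss)[0]); p=s['tcp_pos'][:2]
    i=np.linalg.norm(K-p,axis=1).argmin(); _,t=curve(ss[i]); c,sn=np.cos(T[2]),np.sin(T[2]); d=(t@np.array([[c,sn],[-sn,c]]))[0]
    n=np.array([-d[1],d[0]])
    ya=np.degrees(np.arctan2(R[1,1],R[0,1])); da=np.degrees(np.arctan2(d[1],d[0]))
    zd=R[:2,2]
    print('TCP s',ss[i].round(4),'off along toolz to line',((K[i]-p)@zd).round(4),'y az',ya.round(1),'tangent az',da.round(1),'need turn(+)',(ya-da).round(1))
    return s,R,T
E
python3 -c "
from h import *
track()"
```

```text
t 4.2 p [0.5884 0.2408 0.0674] q [ 0.286  0.621 -0.005  0.97   0.006  1.682] F [-0.25  0.34 -0.31] w -0.001
x [-0.025 -0.002 -1.   ] az -176.3
y [-0.174  0.985  0.003] az 100.0
z [ 0.984  0.174 -0.025] az 10.0
TCP s 0.1906 off along toolz to line 0.0043 y az 100.0 tangent az 101.4 need turn(+) -1.4
```

move_arm(series=[[0,0.001,0.0025,-0.5,1],[0,0.001,0.0025,-0.5,1],[0.004,0,0,0,1],[0.004,0,0,0,1],[0.004,0,0,0,1],[0.004,0,0,0,1],[0.002,0,0,0,1],[0,0,0,0,1]])

```text
time_s: 5.2
tcp_pos: [0.595, 0.2446, 0.0511]
eef_rot: [-0.067, 0.711, 0.069, 0.697]
force: [0.3, 0.0, -1.1]
width: -0.0
```

```bash
python3 -c "
from h import *
track();snap('wrist','w2');snap('side','s2')"
```

```text
t 5.2 p [0.595  0.2446 0.0511] q [ 0.289  0.645 -0.007  0.938  0.006  1.667] F [ 0.32  0.02 -1.14] w -0.0
x [-0.02 -0.   -1.  ] az -179.9
y [-0.191  0.982  0.004] az 101.0
z [ 0.981  0.191 -0.02 ] az 11.0
TCP s 0.1931 off along toolz to line -0.0029 y az 101.0 tangent az 101.4 need turn(+) -0.4
```

View pics/w2.png

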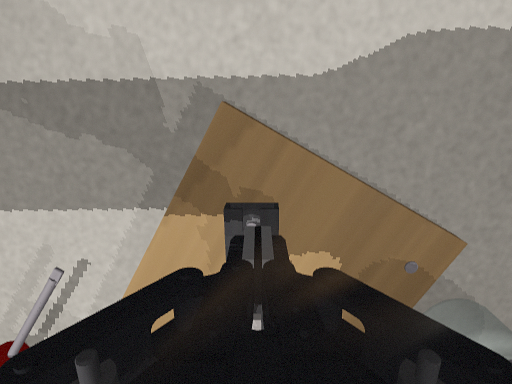

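View pics/s2.png

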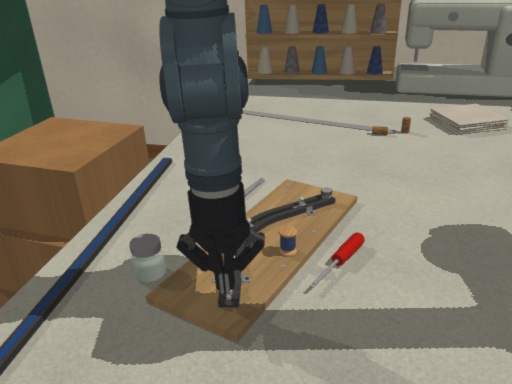

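move_arm(series=[[0.0015,0,-0.0015,0,1],[0.0015,0,-0.001,0,1],[0,-0.004,0,0,1],[0,-0.008,0,0,1],[0,-0.008,0,0,1],[0,-0.008,0,0,1],[0,-0.008,0,0,1],[0,-0.004,0,0,1]])

```text
time_s: 6.3
tcp_pos: [0.6012, 0.2017, 0.0485]
eef_rot: [-0.067, 0.71, 0.068, 0.697]
force: [-0.3, -0.1, -0.2]
width: 0.003
```

```bash
python3 -c "
from h import *
track();snap('side','s3')"
```

```text
t 6.3 p [0.6012 0.2017 0.0485] q [ 0.222  0.63  -0.042  0.917  0.004  1.601] F [-0.33 -0.13 -0.21] w 0.003
x [-0.019 -0.    -1.   ] az -179.9
y [-0.191  0.982  0.004] az 101.0
z [ 0.981  0.191 -0.018] az 11.0
TCP s 0.1498 off along toolz to line -0.0005 y az 101.0 tangent az 101.4 need turn(+) -0.4
```

View pics/s3.png

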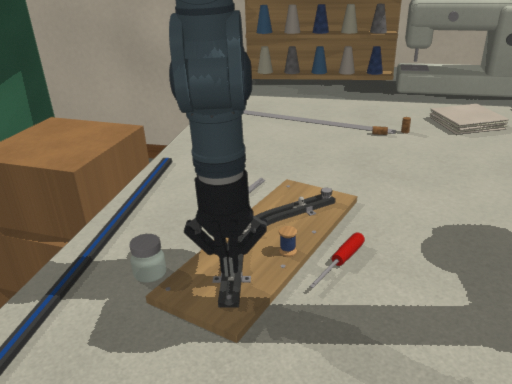

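move_arm(series=[[0,-0.006,0,0,1],[0,-0.008,0,0,1],[0,-0.008,0,0,1],[0,-0.008,0,0,1],[0,-0.008,0,0,1],[0,-0.008,0,0,1],[0,-0.006,0,0,1],[0,-0.003,0,0,1]])

```text
time_s: 7.35
tcp_pos: [0.6125, 0.1436, 0.0483]
eef_rot: [-0.067, 0.71, 0.068, 0.697]
force: [0.5, -0.8, -0.3]
width: -0.001
```

```bash
cat >> h.py <<'E'
def kn():
    s,R=rep(); T=np.load('T.npy'); ss=np.linspace(-.215,.215,8001); K=toworld(T,curve(ss)[0]); p=(s['tcp_pos']-.0165*R[:,1])[:2]
    i=np.linalg.norm(K-p,axis=1).argmin(); _,t=curve(ss[i]); c,sn=np.cos(T[2]),np.sin(T[2]); d=(t@np.array([[c,sn],[-sn,c]]))[0]
    ya=np.degrees(np.arctan2(R[1,1],R[0,1])); da=np.degrees(np.arctan2(d[1],d[0]))
    print('knob s',ss[i].round(4),'tip z',(s['tcp_pos']+.017*R[:,0])[2].round(4),'z shift needed',((K[i]-p)@R[:2,2]).round(4),'need turn(+)',(ya-da).round(1),'dist to stop',np.linalg.norm(p-toworld(T,curve(-.1965)[0])[0]).round(4))
    return s,R,T
E
python3 -c "
from h import *
kn();snap('side','s4')"
```

```text
t 7.35 p [0.6125 0.1436 0.0483] q [ 0.129  0.621 -0.059  0.909  0.002  1.508] F [ 0.51 -0.84 -0.3 ] w -0.001
x [-0.019 -0.    -1.   ] az -178.8
y [-0.19   0.982  0.003] az 101.0
z [ 0.982  0.19  -0.018] az 11.0
knob s 0.0741 tip z 0.0313 z shift needed -0.0 need turn(+) 1.2 dist to stop 0.2557
```

View pics/s4.png

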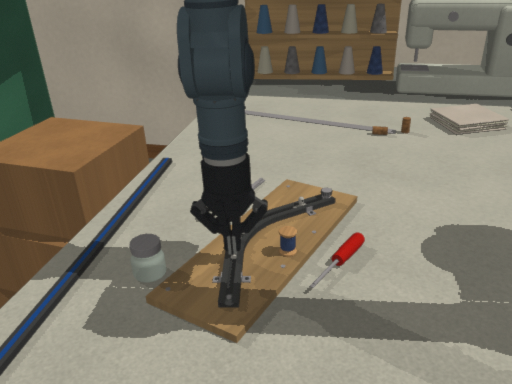

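move_arm(series=[[0,-0.006,0.0005,3,1],[0,-0.008,0.0007,3,1],[0,-0.008,0.0007,3,1],[0,-0.008,0.0007,3,1],[0,-0.008,0.0007,3,1],[0,-0.008,0.0007,3,1],[0,-0.005,0.0005,2,1],[0,-0.003,0,0,1]])

```text
time_s: 8.4
tcp_pos: [0.6182, 0.0901, 0.0482]
eef_rot: [0.058, 0.711, -0.059, 0.698]
force: [0.8, 0.2, -0.1]
width: -0.001
```

```bash
python3 -c "
from h import *
kn();snap('side','s5');snap('top','t5')"
```

```text
t 8.4 p [0.6182 0.0901 0.0482] q [ 4.300e-02  6.130e-01 -7.300e-02  9.030e-01  1.000e-03  1.779e+00] F [ 0.82  0.22 -0.12] w -0.001
x [-0.018  0.001 -1.   ] az 178.0
y [ 0.165  0.986 -0.002] az 80.5
z [ 0.986 -0.165 -0.018] az -9.5
knob s 0.0203 tip z 0.0313 z shift needed -0.0004 need turn(+) 1.3 dist to stop 0.2123
```

View pics/s5.png

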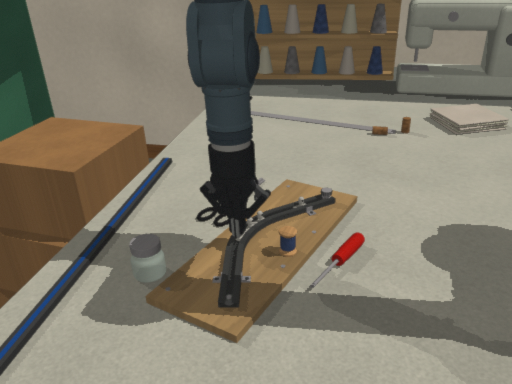

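View pics/t5.png

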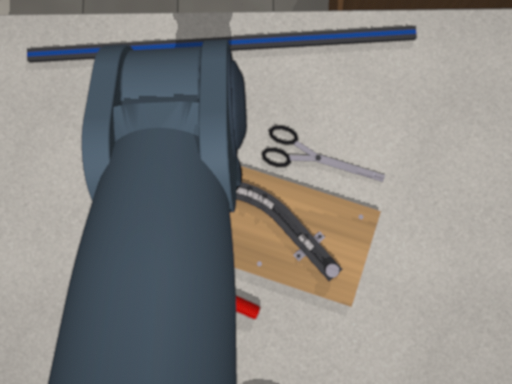

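move_arm(series=[[0,-0.006,0.0003,3,1],[0,-0.008,0.0006,3.3,1],[0,-0.008,0.0006,3.3,1],[0,-0.008,0.0006,3.3,1],[0,-0.008,0.0006,3.3,1],[0,-0.008,0.0006,3.2,1],[0,-0.005,0.0004,2,1],[0,-0.003,0,0,1]])

```text
time_s: 9.5
tcp_pos: [0.6032, 0.0397, 0.0486]
eef_rot: [0.189, 0.687, -0.191, 0.675]
force: [-0.0, 0.6, 0.6]
width: 0.001
```

```bash
python3 -c "
from h import *
kn();snap('side','s6');snap('top','t6')"
```

```text
t 9.5 p [0.6032 0.0397 0.0486] q [-4.000e-02  5.770e-01 -1.380e-01  8.730e-01  1.000e-03  2.076e+00] F [-0.05  0.64  0.58] w 0.001
x [-0.018  0.002 -1.   ] az 173.4
y [ 0.518  0.855 -0.007] az 58.8
z [ 0.855 -0.518 -0.016] az -31.2
knob s -0.0327 tip z 0.0316 z shift needed 0.0019 need turn(+) -0.2 dist to stop 0.1627
```

View pics/t6.png

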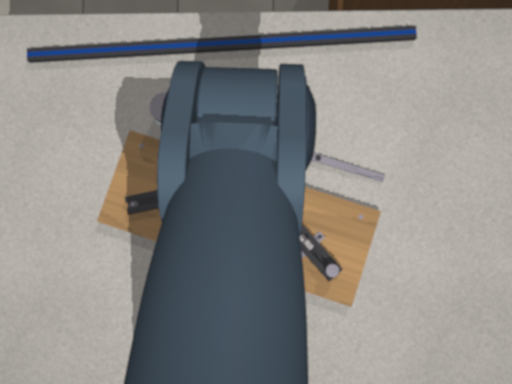

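move_arm(series=[[0,-0.003,0.0015,1.5,1],[0,-0.005,0.001,2,1],[0,-0.005,0.001,2,1],[0,-0.005,0.0005,2,1],[0,-0.005,0.0005,2,1],[0,-0.005,0.0005,2,1],[0,-0.003,0.0002,1,1],[0,-0.001,0,0,1]])

```text
time_s: 10.6
tcp_pos: [0.587, 0.0096, 0.0489]
eef_rot: [0.266, 0.66, -0.27, 0.648]
force: [0.6, 0.2, -0.1]
width: -0.003
```

```bash
python3 -c "
from h import *
kn();snap('side','s7');snap('top','t7')"
```

```text
t 10.6 p [0.587  0.0096 0.0489] q [-0.092  0.547 -0.192  0.85   0.     2.257] F [ 0.62  0.23 -0.1 ] w -0.003
x [-0.018  0.002 -1.   ] az 173.5
y [ 0.702  0.712 -0.011] az 45.4
z [ 0.712 -0.702 -0.014] az -44.6
knob s -0.0668 tip z 0.0319 z shift needed 0.0002 need turn(+) -0.5 dist to stop 0.1297
```

View pics/s7.png

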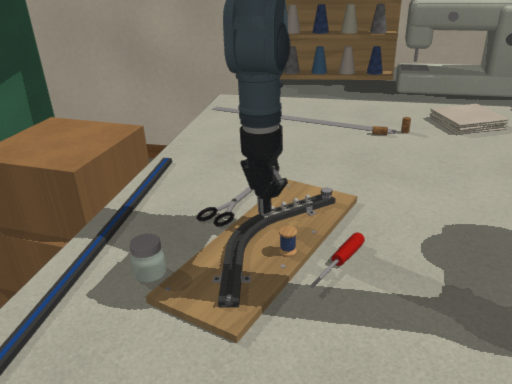

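View pics/t7.png

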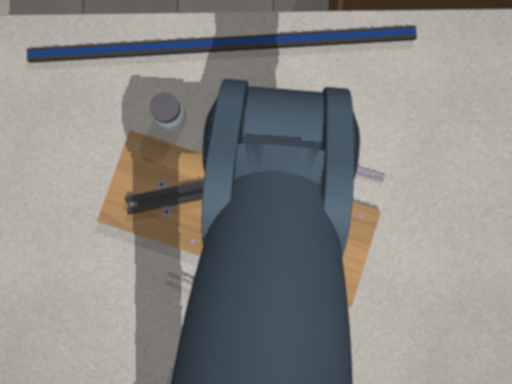

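move_arm(series=[[0,-0.002,0.0003,1,1],[0,-0.003,0.0003,1,1],[0,-0.003,0.0002,1,1],[0,-0.003,0,0.5,1],[0,-0.002,0,0,1],[0,-0.002,0,0,1],[0,-0.001,0,0,1],[0,0,0,0,1]])

```text
time_s: 11.7
tcp_pos: [0.5754, -0.0024, 0.0491]
eef_rot: [0.287, 0.651, -0.291, 0.639]
force: [0.4, 0.0, 0.1]
width: 0.003
```

```bash
python3 -c "
from h import *
kn();im=snap('side','s8');cv2.imwrite('pics/s8c.png',cv2.resize(im['color'][160:260,230:360,::-1],None,fx=6,fy=6,interpolation=cv2.INTER_CUBIC))"
```

```text
t 11.7 p [ 0.5754 -0.0024  0.0491] q [-0.114  0.526 -0.228  0.835  0.     2.299] F [0.43 0.   0.06] w 0.003
x [-0.018  0.002 -1.   ] az 173.1
y [ 0.746  0.666 -0.012] az 41.7
z [ 0.665 -0.746 -0.013] az -48.3
knob s -0.0835 tip z 0.0321 z shift needed 0.0005 need turn(+) 0.3 dist to stop 0.113
```

View pics/s8c.png

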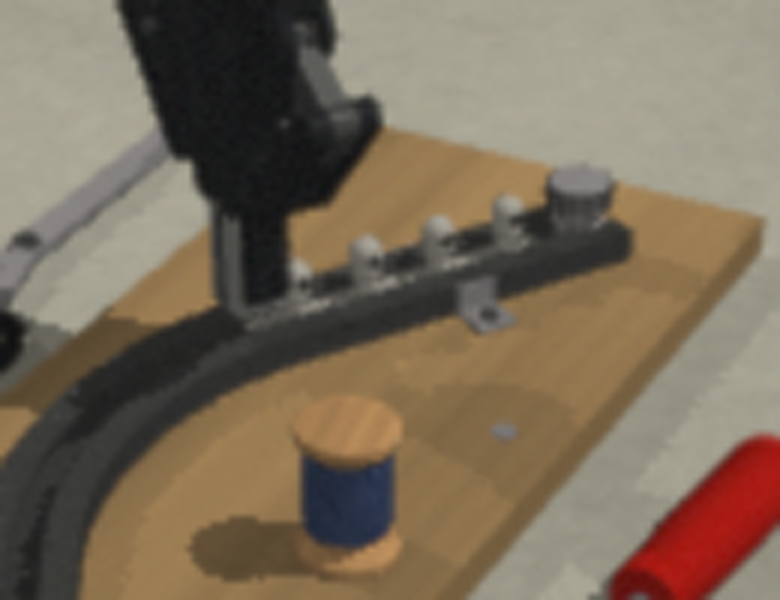

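move_arm(series=[[0,-0.001,0,0,1],[0,-0.001,0,0,1],[0,-0.001,0,0,1],[0,-0.001,0,0,1],[0,0,0,0,1],[0,0,0,0,1],[0,0,0,0,1],[0,0,0,0,1]])

```text
time_s: 12.75
tcp_pos: [0.5723, -0.005, 0.0491]
eef_rot: [0.287, 0.651, -0.291, 0.639]
force: [-0.4, -0.1, -0.1]
width: 0.001
```

```bash
python3 -c "
from h import *
kn()"
```

```text
t 12.75 p [ 0.5723 -0.005   0.0491] q [-0.12   0.521 -0.237  0.831  0.     2.293] F [-0.37 -0.12 -0.1 ] w 0.001
x [-0.018  0.002 -1.   ] az 173.0
y [ 0.746  0.666 -0.012] az 41.7
z [ 0.666 -0.746 -0.013] az -48.3
knob s -0.0876 tip z 0.0321 z shift needed 0.0005 need turn(+) 0.3 dist to stop 0.1089
```

move_arm(series=[[0,-0.001,0,0,1],[0,-0.001,0,0,1],[0,0,0,0,1],[0,0,0,0,1],[0,0,0,0,1],[0,0,0,0,1],[0,0,0,0,1],[0,0,0,0,1]])

```text
time_s: 13.75
tcp_pos: [0.5708, -0.0065, 0.0492]
eef_rot: [0.287, 0.651, -0.291, 0.639]
force: [0.8, 0.7, -0.1]
width: -0.004
```

```bash
python3 -c "
from h import *
kn();im=snap('side','s9');cv2.imwrite('pics/s9c.png',cv2.resize(im['color'][160:260,230:360,::-1],None,fx=6,fy=6,interpolation=cv2.INTER_CUBIC))"
```

```text
t 13.75 p [ 0.5708 -0.0065  0.0492] q [-0.122  0.518 -0.241  0.829 -0.     2.291] F [ 0.77  0.73 -0.11] w -0.004
x [-0.017  0.002 -1.   ] az 173.0
y [ 0.746  0.666 -0.012] az 41.7
z [ 0.666 -0.746 -0.013] az -48.3
knob s -0.0897 tip z 0.0322 z shift needed 0.0004 need turn(+) 0.3 dist to stop 0.1068
```

View pics/s9c.png

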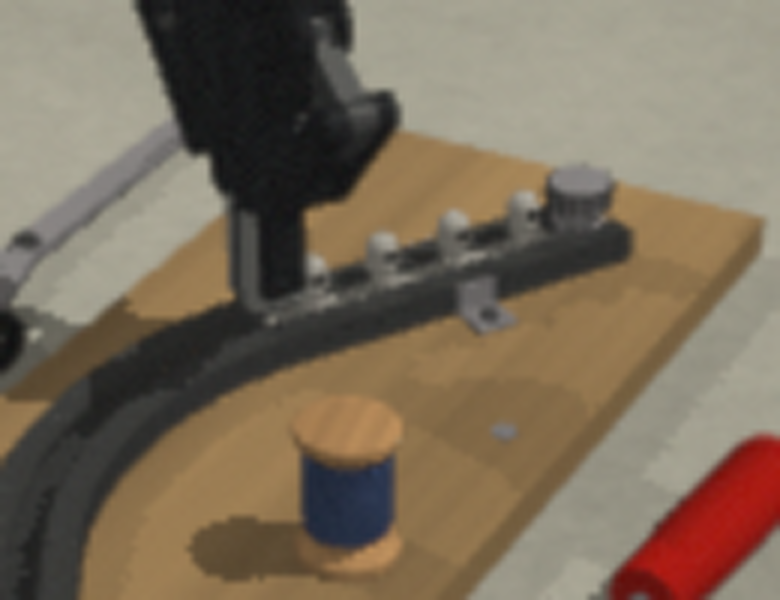

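move_arm(series=[[0,0.004,0,0,1],[0,0.006,0,0,1],[0,0.005,0,0,1],[-0.02,0,0,0,1],[-0.03,0,0,0,1],[-0.03,0,0,0,1],[-0.03,0,0,0,1],[-0.03,0,0,0,1]])

```text
time_s: 14.8
tcp_pos: [0.5842, 0.0057, 0.1896]
eef_rot: [0.286, 0.654, -0.291, 0.637]
force: [-0.4, 0.2, -0.2]
width: 0.002
```

move_arm(series=[[-0.02,0.02,-0.03,0,1],[0,0.025,-0.04,0,1],[0,0.025,-0.04,0,1],[0,0.025,-0.04,0,1],[0,0.025,-0.04,0,1],[0,0.025,-0.03,0,1],[0,0.01,-0.01,0,1],[0,0,0,0,1]])

```text
time_s: 15.8
tcp_pos: [0.5504, 0.29, 0.2159]
eef_rot: [0.288, 0.65, -0.29, 0.64]
force: [-0.1, 0.1, -0.0]
width: -0.003
```

```bash
python3 - <<'E'
from h import *
rep();im=snap('top','t10')
T=np.load('T.npy')
c=cv2.resize(im['color'][110:320,80:400,::-1],None,fx=2.5,fy=2.5,interpolation=cv2.INTER_CUBIC)
for d in (22,50,78,106,118):
    w=toworld(T,curve(-.1965+d/1000)[0]); uv=proj(im,np.c_[w,[[.043]]])[0]; uv=(uv-[80,110]+.5)*2.5-.5
    cv2.circle(c,tuple(np.round(uv).astype(int)),3,(0,255,0) if d<110 else (0,0,255),1)
cv2.imwrite('pics/t10c.png',c)
E
```

```text
t 15.8 p [0.5504 0.29   0.2159] q [0.379 0.495 0.179 1.266 0.008 2.792] F [-0.14  0.11 -0.01] w -0.003
x [-0.014  0.003 -1.   ] az 167.3
y [ 0.746  0.666 -0.008] az 41.8
z [ 0.666 -0.746 -0.012] az -48.2
```

View pics/t10c.png

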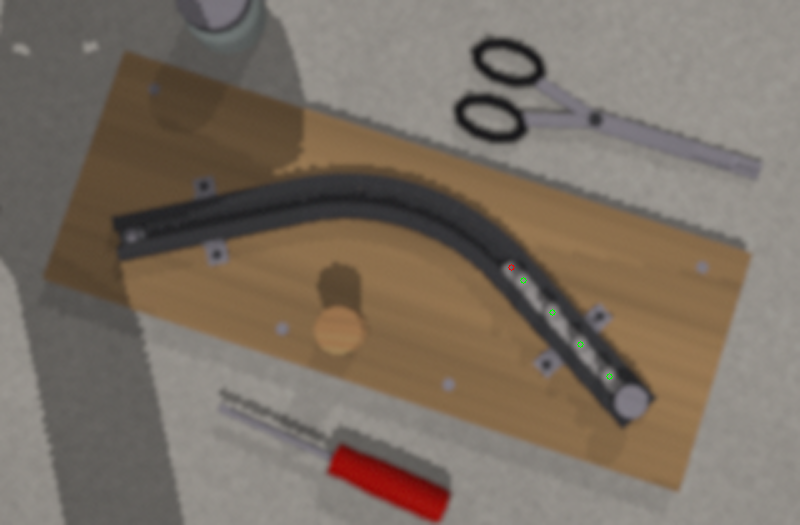

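```bash
python3 -c "
from h import *
print(abs(robot.sense()['qd']).max()); robot.hand_in()"
```

```text
0.02576795244600456
the job is handed in; nothing more can be done
```

The four gliders are closed up in one row against the thumbscrew stop, and the job was handed in at about 16 s of the 42 s allowed.

I fitted the track's pose from the top camera and lowered the shut fingertips, about 6 mm above the lips, behind the glider farthest from the stop. I then pushed it along the left leg, round the bend and down the other leg at slow speed, turning the tool with the track, so it gathered the other three gliders on the way.

**Forces:** wrist force readings, taken at the end of each move, stayed around 1 N throughout.

**Glider positions:** the last push left the rear glider's knob about 107 mm from the stop's axis by my fit. The calibration is good to about 2 mm, against the 118 mm limit. In the final top view all four knobs lie on the predicted closed-up positions of 22, 50, 78 and 106 mm.

**Bystanders:** the spool, screwdriver and shears look unmoved, and so does the part of the jar in view. I compared pictures by eye and did not measure them.

**Finish:** the gripper was shut and well clear, about 0.2 m above the board. The arm was almost at rest, with its fastest joint at 0.026 rad/s. No check failed or disagreed.

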